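# Uncap a tubing pin and hold the lens over its nose

### The job

One of the two tubing pins standing in the chucks still wears its cast iron thread protector: lift the protector off and stand it, closed top up, on the black rubber mat. Then take the inspection lens from its case by the handle, carry it across higher than the standing plug gauges without bumping, dropping or shifting anything, and bring it still and level over the nose of the pin you uncapped, centred, with about 20 mm of clear air between lens and nose, never touching the pin. Finish while still holding the lens there in the gripper: do not put it down.

Things in the scene. Friction and masses are not known exactly. Their poses are not given: they have to be found in the camera images.
- protector_centre (a point): Centre, half-way up, of the loose grey cast iron thread protector: a round cap 56 mm across and 46 mm high (plus a 4 mm boss on its closed top), open below; inside 47 mm across, 40 mm deep; 0.33 kg; any gripper yaw will do. At the start it sits loosely over the pin's thread, closed top resting on the nose, not screwed on; it must rise 40 mm to come clear. z points to the closed top.
- pin_nose (a point): Centre of the flat upper end (nose) of the steel tubing pin that wears the protector at the start; 115 mm above the bench. The tubing is 42 mm across, hollow, threaded over its top 37 mm, and stands upright in a fixed low round chuck 90 mm across and 46 mm high. z is up.
- pin: The same pin with its chuck, fixed to the bench; the origin is the centre of the chuck's underside, on the bench. The lens must not touch it.
- spare_pin: A second, identical pin and chuck without a protector, fixed; origin at the centre of the chuck's underside. Not part of the job.
- mat: Black rubber mat, 150 by 150 mm, 3 mm thick, fixed on the bench, clear of other things; origin at the centre of its underside, on the bench, sides along its x and y.
- lens_glass (a point): Centre of the green glass of the loose inspection lens, half-way through its 10 mm thick stainless rim (underside 5 mm below this point); rim 73 mm across, glass 64 mm. z is the optical axis, up at the start. The straight black handle runs from the rim along -x of the lens, out to 154 mm from this point. About 0.13 kg, balanced about 26 mm from this point towards the handle.
- lens_handle (a point): Gripping point on the lens's handle, 95 mm from the glass centre along -x of the lens and 2 mm higher; the handle is a flat-sided bar 18 mm wide (along y) and 14 mm high, this point at half its height. x points from handle to glass. At the start the handle overhangs the case's edge: this point is 33 mm outside it and 52 mm above the bench.
- lens_case: Black lens case, 128 by 100 mm, 45 mm high, fixed on the bench; the lens lies on it at the start. Origin on the bench, directly under the glass centre at the start; the case reaches 62 mm from it along -x (the handle side) and 66 mm along +x.
- gauge_rack: Aluminium rack, 230 mm long (its x) by 60 mm wide, fixed on the bench between the lens case and the pins, with four upright steel thread plug gauges up to 38 mm across standing in a row along it, tops 144 mm above the bench. Origin at the centre of its underside. Not to be bumped.
- ring_gauge: Squat stainless ring gauge, 86 mm across, 34 mm high, loose; origin at the centre of its underside. Leave in place.
- tally_counter: Brass tally counter, 48 mm across, 31 mm high, loose; origin at the centre of its underside. Leave in place.
- dope_can: Aluminium can of thread compound, 80 mm across, 95 mm high, loose; origin at the centre of its underside. Leave in place.
- wire_brush: Wire brush with a wooden handle lying on the bench beyond the pins, loose. Leave in place.
- caliper: Steel vernier caliper lying flat on the bench at the right, loose. Leave in place.
Things that resemble listed ones, but are neither listed nor needed, are in the scene too. What is meant by the part that bears protector_centre is not orange, and is the larger of those in its own colour.

How it is judged:
On the way, in this order (a step that is already met when the one before it is completed fails the run):
1. the protector stands on the mat, closed top up, let go (x of protector_centre in the frame of mat between -0.06 and 0.06 m and y of protector_centre in the frame of mat between -0.06 and 0.06 m and height (world z) of protector_centre below 0.032 m and angle between protector_centre's own z axis and vertical below 0.1 rad and contact force between the fingers and protector below 0.1 N and linear speed of protector below 0.02 m/s), for 0.2 s.
2. the lens, held, passes over the line of the gauge rack higher than the plug gauges' tops (y of lens_glass in the frame of gauge_rack between -0.06 and 0.06 m and height (world z) of lens_glass above 0.15 m and contact force between the fingers and lens above 0.5 N), for 0.02 s.
At the end, for the whole second after the job is handed in: Protector closed top up on the mat, centre within 60 mm of the mat's along each side. Lens held in the fingers, still, level within 8 degrees, glass centre within 10 mm of the pin's axis, underside 10 to 30 mm above the nose, touching neither pin nor gauge rack (x of protector_centre in the frame of mat between -0.06 and 0.06 m and y of protector_centre in the frame of mat between -0.06 and 0.06 m and height (world z) of protector_centre below 0.032 m and angle between protector_centre's own z axis and vertical below 0.1 rad and horizontal distance between lens_glass and pin_nose below 0.01 m and z of lens_glass in the frame of pin_nose between 0.015 and 0.035 m and angle between lens_glass's own z axis and vertical below 0.14 rad and contact force between the fingers and lens above 1 N and contact force between lens and pin below 0.1 N and contact force between lens and gauge_rack below 0.1 N and linear speed of lens below 0.02 m/s and angular speed of lens below 0.2 rad/s); the arm keeps its last pose, push and grip.
It fails at once if the lens touches the pin (contact force between lens and pin above 0.3 N).
It fails at once if the lens or the gripper or the protector bumps the gauge rack (over 3 N) (contact force between any of lens, the arm, the fingers, protector and gauge_rack above 3 N).
It fails at once if the lens bumps the spare pin (over 3 N) (contact force between lens and spare_pin above 3 N).
It fails at once if the protector or the lens is dropped ((linear speed of protector above 0.6 m/s and contact force between the fingers and protector below 0.1 N) or (linear speed of lens above 0.6 m/s and contact force between the fingers and lens below 0.1 N)).
It fails at once if a bystander is moved more than 15 mm (distance of any of ring_gauge, tally_counter, dope_can, wire_brush, caliper from where it was at the start of the episode above 0.015 m).
It also fails if it takes over 58 s, if anything falls off the work surface, if the arm or the gripper's body presses on something with over 40 N, if the wrist force passes 120 N, or if a joint passes its speed limit or range.

### The arm

A 7-joint arm with a two-finger parallel gripper is mounted at the origin on the work surface. World frame = base frame: x ahead of the robot, y to its left, z up, the work surface at z = 0. Lengths are in m, angles in rad, forces in N, time in s.
With the tool pointing down it reaches from about 0.425 to 0.875 m from the base axis. Payload 4.7 kg.
Tool frame: the origin (TCP) lies where the fingers leave the gripper's body, on its centre line; the fingertips stand 70 mm ahead of it and the grasp point (between the pads) lies 51 mm ahead of it; z points along the fingers, y is the line along which they close (so a half turn about z gives the same grasp; the last joint's range is limited). The gripper opens to 87 mm and grips with 3 to 60 N. Pads are 19 mm wide; open, the fingers measure 117 mm over their backs; the gripper's body (75 mm by 190 mm) begins 51 mm behind the grasp point.
Start: joints at [-1.217, 0.321, -0.07, 1.45, 0.023, 1.371, -0.057], TCP at [0.217, 0.613, 0.292] pointing down, gripper open.
Joint ranges: [-2.86, 2.86], [-0.3, 2.09], [-1.38, 1.24], [0.06, 2.45], [-1.56, 4.7], [0.09, 2.05], [-2.69, 2.69]. Speed limits (rad/s): [2.57, 2.57, 3.14, 3.14, 3.14, 3.14, 3.14].

### API

Orientations are given as a rotation vector (axis times angle).
In Python, from bench import ctrl gives the robot as it stands.
- The arm moves only by the tool drive_tool, never from a script. Its argument "motion" is a list of rows, each a list of 3 entries, a list of its own where there are three numbers: the shift along the tool's x, y, z in cm, then the turn, a rotation vector about the tool's x, y, z in degrees, then the opening, from -1 (shut) to 1 (fully open). In form: [[[x, y, z], [ax, ay, az], claw], ...]. A call has 1 to 12 rows; each row shifts and turns the commanded pose from where the row before left it, along the tool's axes as they then stand; what a row does not reach is not made up. A row lasts 1/8 s, in which the tool goes at most 62.5 mm and 10.7 degrees, less where a joint would pass 70% of its speed; a pose out of reach is approached as far as the arm can. A call with a gripper value outside its range is refused whole. The fingers move at their own pace and stop on an object; "force" is the grip in N (left out, the last holds). Time passes only in rows, so rows that do not move let the fingers close. It gives the time, the measured TCP pose, the force, the opening and the grip force at its end, in the units of the state.
- ctrl.get_state(): the state, without advancing time (a new reading comes with each control period).
- ctrl.get_image(name): name is "scene" or "top"; returns the picture (480x640x3 uint8, red, green, blue); there is no depth.
- ctrl.calibration(name): a dict with "K" (3x3 intrinsics, pixels), "distortion" ([k1, k2, p1, p2, k3] as OpenCV has them; the pictures are not rectified), "origin" and "attitude" of the camera in the world. Camera axes: x right, y up, looking along -z (the intrinsics and any distortion apply to the point x, -y, -z); pixel columns grow to the right and rows downward; lengths in m; the calibration is good to about 2 mm. A picture is of the moment at which its call begins. calibration takes no time and is no camera call.
- ctrl.close_job(): hands the job in; it is judged then, once.
The state is a dict: "time": time; "joint_positions": joint angles; "qd": joint speeds; "joint_torque": joint torques, N m; "position": TCP position; "tool_rot": TCP orientation; "ft_force": force on the tool from outside, world axes, zero at the start; "torque": the same for the moment, N m; "grip_width": opening from 0.0 (shut) to 1.0 (fully open); "grip_force": force on a finger pad.
Only numpy, scipy, OpenCV 4.12 (cv2) and the standard library are available. Lean on these libraries where they do the work, as an engineer would, in place of code of your own. Each camera call takes 0.05 s, during which the arm holds its last target. There are 200 camera calls.

## Working session

There is one attempt and no reset: what is moved stays moved. The work goes in short steps, Python scripts to look and compute and a tool call to move; the robot and the scene stay as the last step left them, time stands still between calls to the robot, and variables do not carry over. Pictures are saved under pics/ and viewed, at most 10 in all, crops included, and the job is handed in when it is done.

Besides the shell and the picture viewer there is one more tool, called after "Call:" as name(argument=value, ...), one argument or row to a line, values as JSON. drive_tool: Moves the arm, as the interface text tells. Its arguments: {"type":"object","properties":{"motion":{"type":"array","items":{"type":"array"}},"force":{"type":"number"}},"required":["motion"]}

```bash
mkdir -p pics
python3 - <<'E'
from bench import ctrl
import cv2
for n in("scene","top"):
    im=ctrl.get_image(n); cv2.imwrite(f"pics/{n}0.png",im[:,:,::-1])
    c=ctrl.calibration(n); print(n,c)
print(ctrl.get_state())
E
```

```text
scene {'K': array([[454.28897274,   0.        , 317.13778333],
       [  0.        , 454.28897274, 243.21909742],
       [  0.        ,   0.        ,   1.        ]]), 'distortion': array([0.02715355, 0.        , 0.        , 0.        , 0.        ]), 'origin': array([ 0.96973607, -0.38125305,  0.8906862 ]), 'attitude': array([0.4943053 , 0.23455261, 0.83786817])}
top {'K': array([[524.69333501,   0.        , 313.79201277],
       [  0.        , 524.69333501, 239.5858936 ],
       [  0.        ,   0.        ,   1.        ]]), 'distortion': array([-0.01934813,  0.        ,  0.        ,  0.        ,  0.        ]), 'origin': array([ 0.41233479, -0.07535379,  1.51897448]), 'attitude': array([ 0.09924685, -0.08973226, -1.55800085])}
{'time': 0.1, 'joint_positions': array([-1.21689182,  0.32176802, -0.07009786,  1.45160375,  0.02263203,
        1.37079204, -0.05690709]), 'qd': array([ 1.84425095e-03, -1.89935321e-03,  8.46886854e-05, -3.54857769e-03,
       -1.43328223e-03,  1.16959037e-03,  8.68178934e-04]), 'joint_torque': array([-4.46801168e-04, -4.92575598e+01, -4.05951971e-01, -3.13397634e+01,
       -6.41840743e-02,  3.94954195e-02,  7.05024740e-05]), 'position': array([0.21655709, 0.61244738, 0.29123298]), 'tool_rot': array([-5.31105593e-01, -3.09618978e+00,  2.78797513e-03]), 'ft_force': array([ 0.2258175 , -0.38281088,  0.3458338 ]), 'torque': array([ 0.00559499, -0.03230947, -0.01631137]), 'grip_force': 0.0, 'grip_width': 1.0018580759462437}
```

View pics/scene0.png

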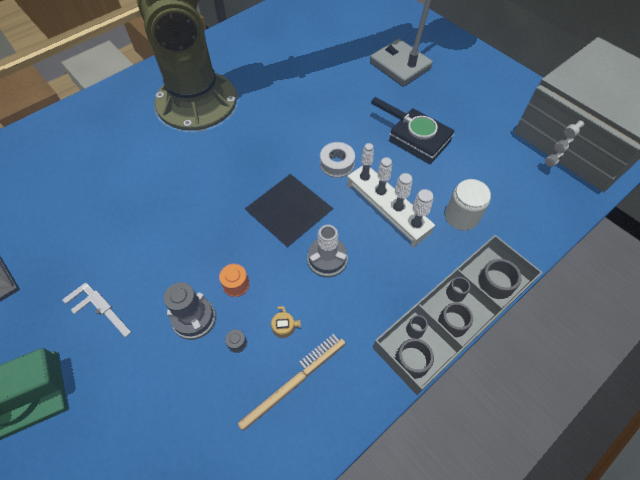

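View pics/top0.png

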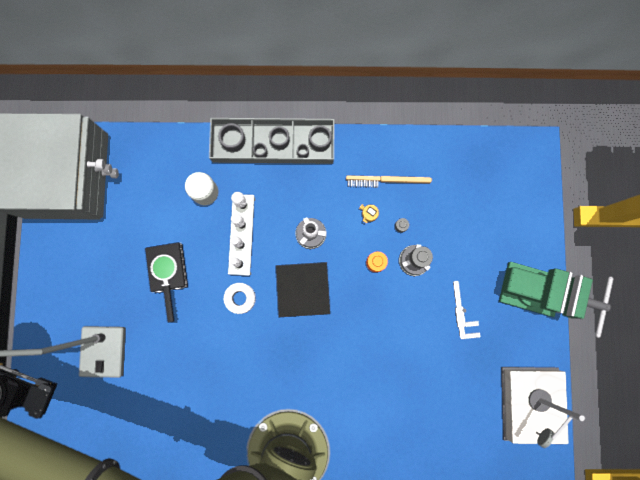

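The scene view shows the capped pin at (180,300), the spare pin at (328,240) and the mat at (289,210). In the top view the capped pin is at (421,257), the mat at (303,290), the lens glass at (164,267) and its handle end at (170,320). Next I'll measure from masks.

```bash
cat > h.py <<'E'
from bench import ctrl
import cv2, numpy as np
from scipy.spatial.transform import Rotation as R
def ray(n,p):
    c=ctrl.calibration(n)
    u=cv2.undistortPoints(np.array([[p]],float),c["K"],c["distortion"])[0,0]
    return c["origin"],R.from_rotvec(c["attitude"]).apply([u[0],-u[1],-1])
def onz(n,p,z):
    o,d=ray(n,p); return (o+d*(z-o[2])/d[2]).round(4)
def two(p,q):
    o,d=ray("top",p);a,b=ray("scene",q)
    s=np.linalg.lstsq(np.c_[d,-b],a-o,rcond=None)[0]
    x,y=o+d*s[0],a+b*s[1]; return ((x+y)/2).round(4),np.linalg.norm(x-y).round(4)
def proj(n,P):
    c=ctrl.calibration(n); q=R.from_rotvec(c["attitude"]).inv().apply(np.atleast_2d(P)-c["origin"])
    return cv2.projectPoints(q*[1,-1,-1],np.zeros(3),np.zeros(3),c["K"],c["distortion"])[0][:,0]
def blob(m,box):
    z=np.zeros(m.shape,np.uint8);x0,y0,x1,y1=box;z[y0:y1,x0:x1]=m[y0:y1,x0:x1]
    cs=cv2.findContours(z,cv2.RETR_EXTERNAL,cv2.CHAIN_APPROX_NONE)[0]
    k=max(cs,key=cv2.contourArea); M=cv2.moments(k)
    return k,(M["m10"]/M["m00"],M["m01"]/M["m00"]),M["m00"]
E
python3 - <<'E'
from h import *
T=cv2.imread("pics/top0.png");S=cv2.imread("pics/scene0.png")
hs=cv2.cvtColor(T,cv2.COLOR_BGR2HSV);hS=cv2.cvtColor(S,cv2.COLOR_BGR2HSV)
g=lambda h:cv2.inRange(h,(45,80,40),(90,255,255))
k,c,a=blob(g(hs),(140,240,190,290));k2,c2,a2=blob(g(hS),(400,105,450,145))
print("glass",c,a,onz("top",c,.052),c2,onz("scene",c2,.052),two(c,c2))
d=lambda h:cv2.inRange(h,(0,0,0),(179,255,60))
k,c,a=blob(d(hs),(265,250,340,330)); b=cv2.boxPoints(cv2.minAreaRect(k)); print("mat",a,onz("top",c,.003),[onz("top",p,.003) for p in b])
k,c,a=blob(d(hs),(160,293,185,330)); r=cv2.minAreaRect(k);print("handle",r,onz("top",c,.059))
b=cv2.boxPoints(r);print([onz("top",p,.055)[:2] for p in b])
A=cv2.resize(T[225:290,390:450],None,fx=6,fy=6,interpolation=2)
B=cv2.resize(S[275:340,150:215],None,fx=6,fy=6,interpolation=2)
C=np.zeros((390,800,3),np.uint8);C[:390,:360]=A;C[:390,380:770]=B
cv2.imwrite("pics/c1.png",C)
for n,P in(("spare",(310,230)),): print(n,onz("top",P,.115))
print([onz("top",p,.144)for p in((239,199),(239,221),(237,243),(237,263))])
E
```

```text
glass (163.075, 266.8484375) 320.0 [0.5084 0.3568 0.052 ] (422.52372881355933, 126.14915254237287) [0.5078 0.3568 0.052 ] (array([0.5082, 0.3565, 0.0526]), np.float64(0.0004))
mat 2009.0 [ 0.4527 -0.0334  0.003 ] [array([0.5175, 0.0438, 0.003 ]), array([ 0.5286, -0.1   ,  0.003 ]), array([ 0.3854, -0.1108,  0.003 ]), array([0.3744, 0.0314, 0.003 ])]
handle ((170.56155395507812, 300.99237060546875), (16.248550415039062, 1.1163126230239868), 82.87498474121094) [0.4057 0.3284 0.059 ]
[array([0.4355, 0.3361]), array([0.4359, 0.333 ]), array([0.3915, 0.3255]), array([0.3911, 0.3286])]
spare [ 0.6083 -0.0554  0.115 ]
[array([0.6858, 0.1347, 0.144 ]), array([0.6264, 0.133 , 0.144 ]), array([0.5676, 0.1366, 0.144 ]), array([0.5147, 0.1351, 0.144 ])]
```

View pics/c1.png

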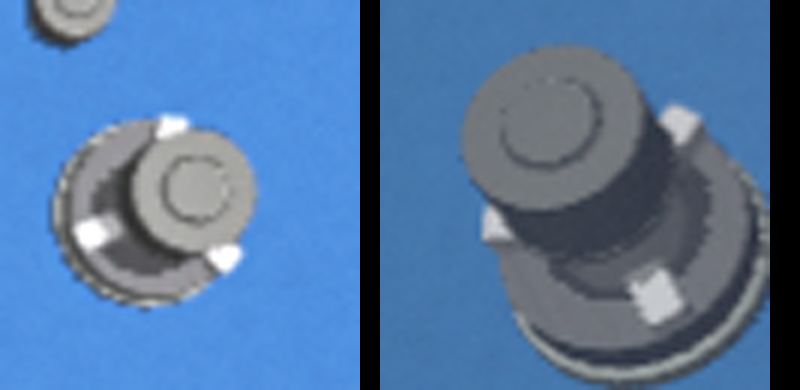

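The crop shows the grey cap's top disc centred at top-view px ≈(422.1,256.4) and scene px ≈(178.4,295.9). A smaller grey decoy lies loose above it.

Run:
```python
from h import *
print("cap",two((422.1,256.4),(178.4,295.9)),onz("top",(422.1,256.4),.122),onz("scene",(178.4,295.9),.122))
T=cv2.imread("pics/top0.png");hs=cv2.cvtColor(T,cv2.COLOR_BGR2HSV)
# handle: dark pixels outside case
for r in range(292,325,3):
    row=hs[r,158:184]; x=158+np.where(row[:,2]<75)[0]; print(r,x.min() if len(x) else None,x.max() if len(x) else None, onz("top",(x.mean(),r),.058) if len(x) else "")
s=ctrl.get_state();M=R.from_rotvec(s["tool_rot"]).as_matrix();print(M.round(3))
```

```text
cap (array([ 0.5397, -0.3566,  0.1172]), np.float64(0.0001)) [ 0.5392 -0.3557  0.122 ] [ 0.5423 -0.3567  0.122 ]
292 164 170 [0.4382 0.341  0.058 ]
295 165 170 [0.4299 0.3395 0.058 ]
298 165 170 [0.4216 0.3389 0.058 ]
301 165 171 [0.4133 0.3377 0.058 ]
304 166 171 [0.4051 0.3356 0.058 ]
307 166 172 [0.3969 0.3336 0.058 ]
310 167 172 [0.3886 0.3321 0.058 ]
313 167 172 [0.3804 0.3318 0.058 ]
316 168 173 [0.3722 0.3284 0.058 ]
319 168 173 [0.364 0.328 0.058]
322 None None 
[[-0.943  0.333 -0.   ]
 [ 0.333  0.943 -0.002]
 [-0.    -0.002 -1.   ]]
```

Run:
```python
from h import *
b=two((98,338),(412,63));print(b, onz("top",(98,338),.02),onz("scene",(412,63),.02))
def pl(n,p,q):
    o,d=ray(n,p);_,e=ray(n,q);m=np.cross(d,e);return m/np.linalg.norm(m),o
m,o=pl("top",(98,338),(30,350));n,a=pl("scene",(412,63),(428,0))
d=np.cross(m,n);d/=d[2];print("dir per m z",d)
for z in(.1,.3,.5,.8):
    print(z,np.linalg.solve([m,n,[0,0,1]],[m@o,n@a,z]))
T=cv2.imread("pics/top0.png")
C=np.hstack([cv2.resize(T[300:430,0:150],None,fx=4,fy=4)]);cv2.imwrite("pics/c2.png",C)
```

```text
(array([0.3065, 0.5395, 0.0253]), np.float64(0.002)) [0.3068 0.5426 0.02  ] [0.3019 0.5442 0.02  ]
dir per m z [-0.0285873   0.11151492  1.        ]
0.1 [0.30594192 0.54387035 0.1       ]
0.3 [0.30022446 0.56617333 0.3       ]
0.5 [0.294507   0.58847632 0.5       ]
0.8 [0.28593081 0.6219308  0.8       ]
```

View pics/c2.png

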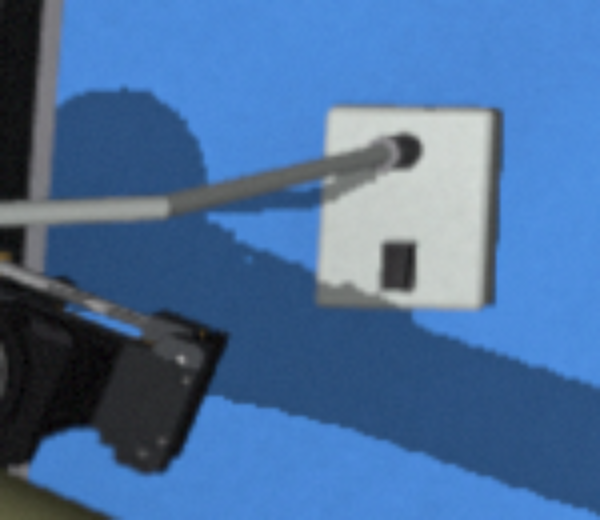

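The bend in the lamp's stem, at about (0.30, 0.56), is in the way of a direct swing. I'll retract radially first, then swing round the base.

Call:
drive_tool(
  motion=[
    [[0,-5.2,0],[0,0,0],1],
    [[0,-5.2,0],[0,0,0],1],
    [[0,-5.2,0],[0,0,0],1],
    [[0,-5.2,0],[0,0,0],1],
    [[0,0,0],[0,0,0],1],
  ],
)

```text
time: 0.72
position: [0.1465, 0.4138, 0.2919]
tool_rot: [0.531, 3.096, -0.002]
ft_force: [0.1, 0.4, 0.0]
grip_width: 0.998
grip_force: 0.0
```

Call:
drive_tool(
  motion=[
    [[-5.32,-0.32,0],[0,0,6.93],1],
    [[-5.32,-0.32,0],[0,0,6.93],1],
    [[-5.32,-0.32,0],[0,0,6.93],1],
    [[-5.32,-0.32,0],[0,0,6.93],1],
    [[-5.32,-0.32,0],[0,0,6.93],1],
    [[-5.32,-0.32,0],[0,0,6.93],1],
    [[-5.32,-0.32,0],[0,0,6.93],1],
    [[-5.32,-0.32,0],[0,0,6.93],1],
    [[0,0,0],[0,0,0],1],
  ],
)

```text
time: 1.85
position: [0.4283, 0.112, 0.2925]
tool_rot: [1.921, 2.484, 0.0]
ft_force: [-0.1, 1.0, 0.0]
grip_width: 1.002
grip_force: 0.0
```

Call:
drive_tool(
  motion=[
    [[-5.32,-0.32,0],[0,0,6.93],1],
    [[-5.32,-0.32,0],[0,0,6.93],1],
    [[-5.32,-0.32,0],[0,0,6.93],1],
    [[-5.32,-0.32,0],[0,0,6.93],1],
    [[-5.32,-0.32,0],[0,0,6.93],1],
    [[-5.32,-0.32,0],[0,0,6.93],1],
    [[-5.32,-0.32,0],[0,0,6.93],1],
    [[0,5,0],[0,0,0],1],
    [[0,5,0],[0,0,0],1],
    [[0,5,0],[0,0,0],1],
    [[0,5,0],[0,0,0],1],
    [[0,0,0],[0,0,0],1],
  ],
)

```text
time: 3.35
position: [0.5393, -0.3513, 0.2882]
tool_rot: [-2.763, -1.494, 0.012]
ft_force: [-0.4, 0.2, -0.4]
grip_width: 0.998
grip_force: 0.0
```

```bash
cat >> h.py <<'E'
def go(P):
    s=ctrl.get_state();M=R.from_rotvec(s["tool_rot"]);m=M.as_matrix()
    print("t",s["time"],"pos",s["position"].round(4),"toolyaw",np.degrees(np.arctan2(m[1,1],m[0,1])).round(2),"tilt",m[:,2].round(3),"j",s["joint_positions"].round(2))
    print("move cm",(M.inv().apply(np.array(P)-s["position"])*100).round(2))
E
python3 -c "
from h import *
go((.540,-.3565,.156))"
```

```text
t 3.35 pos [ 0.5393 -0.3513  0.2882] toolyaw -33.22 tilt [-0.007 -0.003 -1.   ] j [-0.16  0.43  0.94  1.5  -0.34  1.39  0.21]
move cm [-0.32  0.4  13.22]
```

Call:
drive_tool(
  motion=[
    [[-0.32,0.4,3],[0,0,0],1],
    [[0,0,4],[0,0,0],1],
    [[0,0,3],[0,0,0],1],
    [[0,0,2],[0,0,0],1],
    [[0,0,1.2],[0,0,0],1],
    [[0,0,0],[0,0,0],1],
    [[0,0,0],[0,0,0],1],
  ],
)

```text
time: 4.22
position: [0.5377, -0.3571, 0.1614]
tool_rot: [2.765, 1.488, 0.002]
ft_force: [-0.1, 0.6, 0.6]
grip_width: 0.998
grip_force: 0.0
```

```bash
python3 -c "
from h import *
go((.540,-.3565,.156))
for n in ('top','scene'): cv2.imwrite(f'pics/{n}1.png',ctrl.get_image(n)[:,:,::-1])
A=cv2.resize(cv2.imread('pics/top1.png')[205:305,370:480],None,fx=3.5,fy=3.5);B=cv2.resize(cv2.imread('pics/scene1.png')[240:340,130:240],None,fx=3.5,fy=3.5)
cv2.imwrite('pics/c3.png',np.hstack([A,B]))"
```

```text
t 4.225 pos [ 0.5377 -0.3571  0.1614] toolyaw -33.41 tilt [ 0.002 -0.001 -1.   ] j [-0.11  0.53  0.88  1.64 -0.43  1.17  0.28]
move cm [0.18 0.15 0.54]
```

View pics/c3.png

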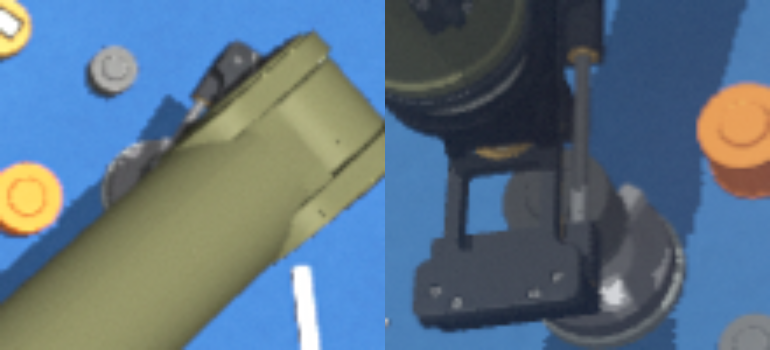

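The fingers straddle the cap. I'll apply the small correction and grip.

Call:
drive_tool(
  motion=[
    [[0.18,0.15,0.5],[0,0,0],1],
    [[0,0,0],[0,0,0],1],
    [[0,0,0],[0,0,0],-1],
    [[0,0,0],[0,0,0],-1],
    [[0,0,0],[0,0,0],-1],
    [[0,0,0],[0,0,0],-1],
    [[0,0,0],[0,0,0],-1],
    [[0,0,0],[0,0,0],-1],
    [[0,0,0],[0,0,0],-1],
  ],
  force=30,
)

```text
time: 5.45
position: [0.5396, -0.3561, 0.1553]
tool_rot: [2.766, 1.489, 0.0]
ft_force: [1.3, -1.0, -0.5]
grip_width: 0.632
grip_force: 30.0
```

Call:
drive_tool(
  motion=[
    [[0,0,-0.5],[0,0,0],-1],
    [[0,0,-1],[0,0,0],-1],
    [[0,0,-1],[0,0,0],-1],
    [[0,0,-1],[0,0,0],-1],
    [[0,0,-1.5],[0,0,0],-1],
    [[0,0,-2],[0,0,0],-1],
    [[0,0,-2.5],[0,0,0],-1],
    [[0,0,-2.5],[0,0,0],-1],
    [[0,0,0],[0,0,0],-1],
  ],
)

```text
time: 6.58
position: [0.5402, -0.3572, 0.2784]
tool_rot: [2.763, 1.487, 0.005]
ft_force: [-0.3, 0.9, -3.8]
grip_width: 0.629
grip_force: 29.9
```

```bash
python3 -c "
from h import *
go((.452,-.034,.275));print(ctrl.get_state()['ft_force'],ctrl.get_state()['grip_width'])
for n in ('top','scene'): cv2.imwrite(f'pics/{n}2.png',ctrl.get_image(n)[:,:,::-1])
"
```

```text
t 6.575 pos [ 0.5402 -0.3572  0.2784] toolyaw -33.43 tilt [ 0.005 -0.002 -1.   ] j [-0.15  0.44  0.93  1.51 -0.35  1.37  0.22]
move cm [ 22.11 -25.16   0.22]
[-0.25054923  0.91378487 -3.84823435] 0.6291891081798502
```

View pics/scene2.png

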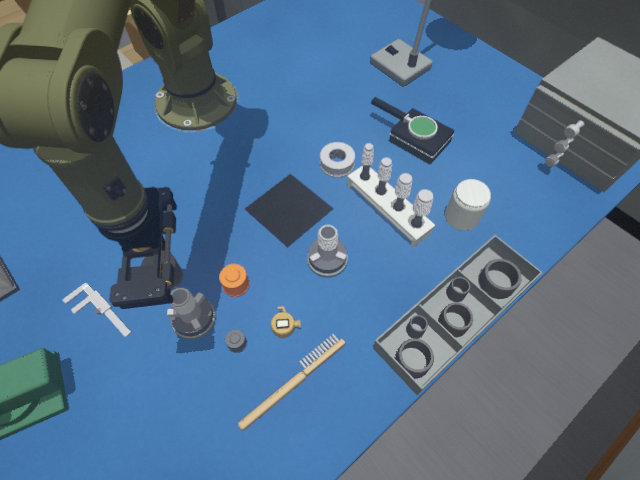

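The cap has been lifted off cleanly (load −3.8 N). The bare nose shows at about (183,297). Now to the mat.

Call:
drive_tool(
  motion=[
    [[2.76,-3.14,0],[0,0,0],-1],
    [[2.76,-3.14,0],[0,0,0],-1],
    [[2.76,-3.14,0],[0,0,0],-1],
    [[2.76,-3.14,0],[0,0,0],-1],
    [[2.76,-3.14,0],[0,0,0],-1],
    [[2.76,-3.14,0],[0,0,0],-1],
    [[2.76,-3.14,0],[0,0,0],-1],
    [[2.76,-3.14,0],[0,0,0],-1],
    [[0,0,2],[0,0,0],-1],
    [[0,0,2],[0,0,0],-1],
    [[0,0,0],[0,0,0],-1],
  ],
)

```text
time: 8.05
position: [0.4495, -0.0335, 0.2332]
tool_rot: [-2.765, -1.488, 0.007]
ft_force: [-0.8, -0.5, -3.2]
grip_width: 0.629
grip_force: 29.9
```

Run:
```python
from h import *
go((.452,-.034,.084))
T=ctrl.get_image("top")[:,:,::-1].copy();S=ctrl.get_image("scene")[:,:,::-1].copy()
cv2.imwrite("pics/top3.png",T);cv2.imwrite("pics/scene3.png",S)
A=cv2.resize(T[225:290,390:450],None,fx=6,fy=6,interpolation=2)
B=cv2.resize(S[275:340,150:215],None,fx=6,fy=6,interpolation=2)
C=np.zeros((390,800,3),np.uint8);C[:390,:360]=A;C[:390,380:770]=B
cv2.imwrite("pics/c4.png",C)
```

```text
t 8.05 pos [ 0.4495 -0.0335  0.2332] toolyaw -33.43 tilt [-0.005 -0.001 -1.   ] j [-0.79 -0.12  0.77  2.02  0.09  1.22 -0.64]
move cm [ 0.15  0.29 14.91]
```

View pics/c4.png

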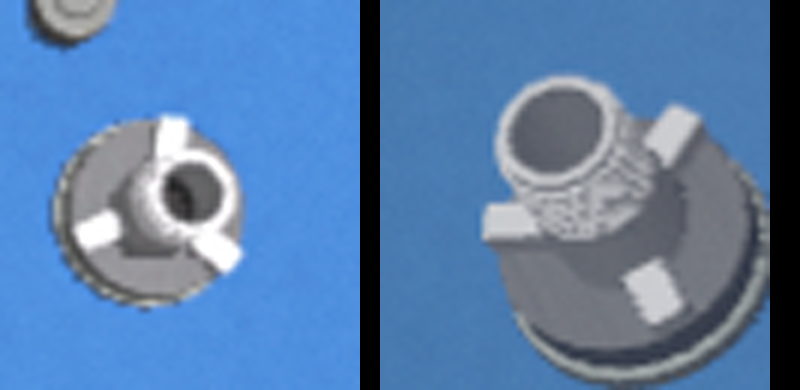

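The bare nose's rim is centred at top px (421.9,256.7) and scene px (179.1,295.9).

Call:
drive_tool(
  motion=[
    [[0.1,0.2,4],[0,0,0],-1],
    [[0,0,4],[0,0,0],-1],
    [[0,0,3],[0,0,0],-1],
    [[0,0,2],[0,0,0],-1],
    [[0,0,1.2],[0,0,0],-1],
    [[0,0,0],[0,0,0],-1],
    [[0,0,0],[0,0,0],-1],
  ],
)

```text
time: 9.02
position: [0.4545, -0.0337, 0.0942]
tool_rot: [2.766, 1.489, 0.003]
ft_force: [0.6, 0.7, -3.3]
grip_width: 0.628
grip_force: 29.9
```

Run:
```python
from h import *
go((.452,-.034,.0833))
print("nose",two((421.9,256.75),(179.1,295.9)),onz("top",(421.9,256.75),.115),onz("scene",(179.1,295.9),.115))
```

```text
t 9.025 pos [ 0.4545 -0.0337  0.0942] toolyaw -33.42 tilt [ 0.002  0.    -1.   ] j [-0.76  0.14  0.82  2.15 -0.13  0.89 -0.44]
move cm [-0.16 -0.19  1.09]
nose (array([ 0.5391, -0.356 ,  0.115 ]), np.float64(0.0011)) [ 0.5389 -0.3565  0.115 ] [ 0.5393 -0.3555  0.115 ]
```

Call:
drive_tool(
  motion=[
    [[0,0,0.5],[0,0,0],-1],
    [[0,0,0.4],[0,0,0],-1],
    [[0,0,0.1],[0,0,0],-1],
    [[0,0,0],[0,0,0],-1],
    [[0,0,0],[0,0,0],-1],
  ],
)

```text
time: 9.65
position: [0.4537, -0.0337, 0.0833]
tool_rot: [2.766, 1.489, 0.0]
ft_force: [-0.3, 0.9, -3.2]
grip_width: 0.628
grip_force: 29.9
```

Not yet seated, so I'll inch down until the force changes.

Call:
drive_tool(
  motion=[
    [[0,0,0.1],[0,0,0],-1],
    [[0,0,0],[0,0,0],-1],
    [[0,0,0],[0,0,0],-1],
  ],
)

```text
time: 10.02
position: [0.4538, -0.0337, 0.0832]
tool_rot: [-2.766, -1.488, -0.0]
ft_force: [-4.6, -0.4, 7.9]
grip_width: 0.632
grip_force: 30.0
```

Seated. Release it and retreat upward.

Call:
drive_tool(
  motion=[
    [[0,0,-0.05],[0,0,0],0.4],
    [[0,0,0],[0,0,0],0.6],
    [[0,0,0],[0,0,0],1],
    [[0,0,0],[0,0,0],1],
    [[0,0,0],[0,0,0],1],
    [[0,0,-2],[0,0,0],1],
    [[0,0,-3],[0,0,0],1],
    [[0,0,-5],[0,0,0],1],
    [[0,0,-5],[0,0,0],1],
    [[0,0,-4],[0,0,0],1],
    [[0,0,0],[0,0,0],1],
  ],
)

```text
time: 11.4
position: [0.4553, -0.0337, 0.2758]
tool_rot: [2.766, 1.489, 0.011]
ft_force: [0.1, 0.9, -1.1]
grip_width: 1.0
grip_force: 0.0
```

Run:
```python
from h import *
go((.415,.338,.25))
for n in ('top','scene'): cv2.imwrite(f'pics/{n}4.png',ctrl.get_image(n)[:,:,::-1])
print(proj("scene",[[.4537,-.0337,.05]]))
```

```text
t 11.4 pos [ 0.4553 -0.0337  0.2758] toolyaw -33.42 tilt [ 0.006  0.002 -1.   ] j [-0.84 -0.17  0.79  1.96  0.12  1.3  -0.67]
move cm [ 28.79 -23.85   2.64]
[[287.75358327 196.3466958 ]]
```

View pics/scene4.png

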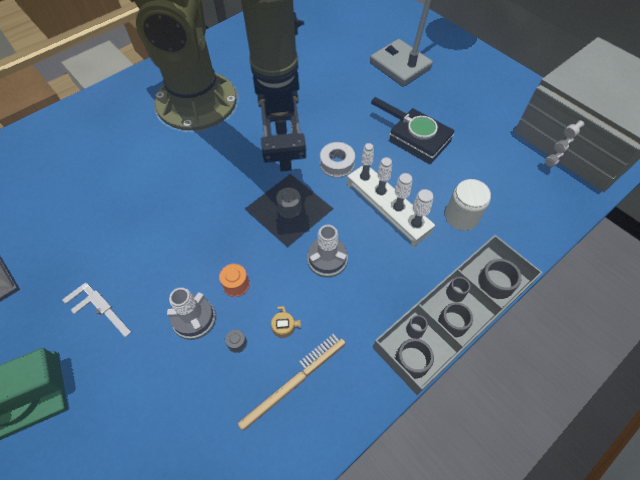

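The protector stands on the mat at (289,203) and nothing else has moved. Next, the lens handle.

Call:
drive_tool(
  motion=[
    [[4.46,-1.59,0],[0,0,0],1],
    [[4.46,-1.59,0],[0,0,0],1],
    [[4.46,-1.59,0],[0,0,0],1],
    [[4.46,-1.59,0],[0,0,0],1],
    [[2.75,-4.36,0],[0,0,0],1],
    [[2.75,-4.36,0],[0,0,0],1],
    [[2.75,-4.36,0],[0,0,0],1],
    [[2.75,-4.36,0],[0,0,0],1],
    [[0,0,0],[0,0,-10],1],
    [[0,0,0],[0,0,-10],1],
    [[0,0,0],[0,0,-10],1],
    [[0,0,0],[0,0,0],1],
  ],
)

```text
time: 13.0
position: [0.4132, 0.3375, 0.2707]
tool_rot: [2.289, 2.151, -0.006]
ft_force: [0.4, -0.9, 0.2]
grip_width: 1.005
grip_force: 0.0
```

Call:
drive_tool(
  motion=[
    [[0,0,0],[0,0,-10],1],
    [[0,0,0],[0,0,-10],1],
    [[0,0,0],[0,0,-10],1],
    [[0,0,0],[0,0,-10],1],
    [[0,0,0],[0,0,-10],1],
    [[0,0,0],[0,0,-10],1],
    [[0,0,0],[0,0,-10],1],
    [[0,0,0],[0,0,-10],1],
    [[0,0,0],[0,0,-10],1],
    [[0,0,0],[0,0,-10],1],
    [[0,0,0],[0,0,-4.4],1],
    [[0,0,0],[0,0,0],1],
  ],
)

```text
time: 14.5
position: [0.4136, 0.3377, 0.2717]
tool_rot: [0.294, -3.127, 0.002]
ft_force: [0.9, -0.1, 0.0]
grip_width: 0.999
grip_force: 0.0
```

Run:
```python
from h import *
go((.415,.338,.104))
T=ctrl.get_image("top")[:,:,::-1];S=ctrl.get_image("scene")[:,:,::-1].copy();cv2.imwrite("pics/top5.png",T);cv2.imwrite("pics/scene5.png",S)
hS=cv2.cvtColor(S,cv2.COLOR_BGR2HSV)
k,c,a=blob(cv2.inRange(hS,(45,80,40),(90,255,255)),(400,105,450,145));print("glass",onz("scene",c,.052),a)
```

```text
t 14.5 pos [0.4136 0.3377 0.2717] toolyaw 100.76 tilt [-0.001 -0.001 -1.   ] j [-1.09  0.08  0.38  1.78 -0.03  1.29  1.05]
move cm [-0.17  0.02 16.77]
glass [0.5078 0.3568 0.052 ] 295.0
```

Call:
drive_tool(
  motion=[
    [[-0.15,0,4],[0,0,0],1],
    [[0,0,4],[0,0,0],1],
    [[0,0,4],[0,0,0],1],
    [[0,0,2.5],[0,0,0],1],
    [[0,0,1.5],[0,0,0],1],
    [[0,0,0.6],[0,0,0],1],
    [[0,0,0],[0,0,0],1],
    [[0,0,0],[0,0,0],1],
  ],
)

```text
time: 15.6
position: [0.4158, 0.3389, 0.1078]
tool_rot: [-0.3, 3.126, 0.002]
ft_force: [-0.5, 0.1, -0.2]
grip_width: 1.002
grip_force: 0.0
```

Run:
```python
from h import *
go((.415,.338,.103))
S=ctrl.get_image("scene")[:,:,::-1];T=ctrl.get_image("top")[:,:,::-1]
cv2.imwrite("pics/c6.png",np.hstack([cv2.resize(S[60:160,350:460],None,fx=3.5,fy=3.5),cv2.resize(T[230:330,120:230],None,fx=3.5,fy=3.5)]))
```

```text
t 15.6 pos [0.4158 0.3389 0.1078] toolyaw 100.97 tilt [ 0.001  0.002 -1.   ] j [-1.06  0.26  0.37  1.95 -0.11  0.95  1.12]
move cm [ 0.1  -0.08  0.48]
```

View pics/c6.png

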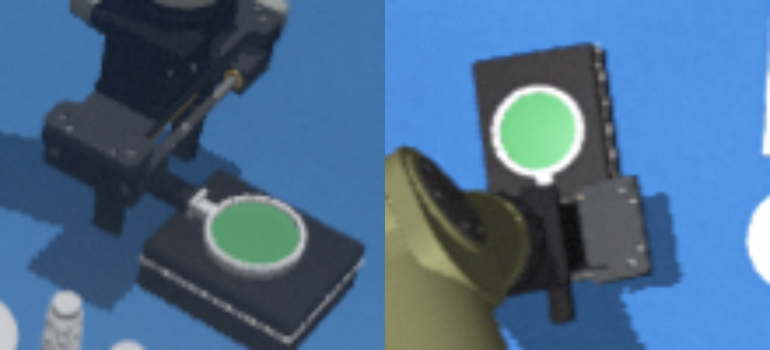

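The fingers straddle the handle and the lens is undisturbed. Lower 5 mm and close.

Call:
drive_tool(
  motion=[
    [[0.1,-0.08,0.45],[0,0,0],1],
    [[0,0,0],[0,0,0],1],
    [[0,0,0],[0,0,0],-1],
    [[0,0,0],[0,0,0],-1],
    [[0,0,0],[0,0,0],-1],
    [[0,0,0],[0,0,0],-1],
    [[0,0,0],[0,0,0],-1],
    [[0,0,0],[0,0,0],-1],
    [[0,0,0],[0,0,0],-1],
    [[0,0,0],[0,0,0],-1],
  ],
  force=50,
)

```text
time: 16.95
position: [0.4144, 0.3374, 0.1023]
tool_rot: [0.301, -3.127, -0.0]
ft_force: [-0.6, -0.1, -0.1]
grip_width: 0.198
grip_force: 50.0
```

Call:
drive_tool(
  motion=[
    [[0,0,-0.5],[0,0,0],-1],
    [[0,0,-1],[0,0,0],-1],
    [[0,0,-2],[0,0,0],-1],
    [[0,0,-2.5],[0,0,0],-1],
    [[0,0,-2.5],[0,0,0],-1],
    [[0,0,-2.5],[0,0,0],-1],
    [[0,0,-2.5],[0,0,0],-1],
    [[0,0,-2],[0,0,0],-1],
    [[0,0,-1],[0,0,0],-1],
    [[0,0,0],[0,0,0],-1],
    [[0,0,0],[0,0,0],-1],
  ],
)

```text
time: 18.32
position: [0.414, 0.3371, 0.2664]
tool_rot: [0.3, -3.126, 0.001]
ft_force: [0.2, -0.5, -0.8]
grip_width: 0.192
grip_force: 50.0
```

```bash
cat >> h.py <<'E'
def glass():
    T=ctrl.get_image("top")[:,:,::-1];S=ctrl.get_image("scene")[:,:,::-1]; r=[]
    for I in(T,S):
        m=cv2.inRange(cv2.cvtColor(np.ascontiguousarray(I),cv2.COLOR_BGR2HSV),(45,70,40),(82,255,255))
        b=(60,60,470,400) if I is T else (90,60,640,479)
        k,c,a=blob(m,b); r.append(c); print("px",np.round(c,1),a,np.round(cv2.fitEllipse(k)[0],1))
    print("glass",two(*r)); return T,S
E
python3 - <<'E'
from h import *
go((.5,.2,.26)); s=ctrl.get_state();print(s["ft_force"],s["torque"],s["grip_width"])
T,S=glass();cv2.imwrite("pics/top7.png",T);cv2.imwrite("pics/scene7.png",S)
E
```

```text
t 18.325 pos [0.414  0.3371 0.2664] toolyaw 100.98 tilt [-0.001 -0.001 -1.   ] j [-1.09  0.09  0.38  1.79 -0.03  1.27  1.06]
move cm [ -5.83 -15.1    0.65]
[ 0.18936634 -0.51674921 -0.83713218] [ 0.06934768  0.12167701 -0.00275841] 0.19190074580634717
px [144.1 262.6] 418.0 [144.2 262.6]
px [436.8  71.5] 367.0 [436.8  71.5]
glass (array([0.5076, 0.3562, 0.2161]), np.float64(0.0007))
```

Call:
drive_tool(
  motion=[
    [[0,0,0],[0,0,5],-1],
    [[0,0,0],[0,0,10],-1],
    [[0,0,0],[0,0,10],-1],
    [[0,0,0],[0,0,10],-1],
    [[0,0,0],[0,0,10],-1],
    [[0,0,0],[0,0,10],-1],
    [[0,0,0],[0,0,5],-1],
    [[0,0,0],[0,0,0],-1],
  ],
)

```text
time: 19.42
position: [0.4142, 0.3373, 0.2667]
tool_rot: [-1.302, -2.859, 0.001]
ft_force: [0.7, -1.0, -1.3]
grip_width: 0.203
grip_force: 50.0
```

Call:
drive_tool(
  motion=[
    [[-1.96,-0.75,0],[0,0,0],-1],
    [[-3.92,-1.51,0],[0,0,0],-1],
    [[-3.92,-1.51,0],[0,0,0],-1],
    [[-3.92,-1.51,0],[0,0,0],-1],
    [[-3.92,-1.51,0],[0,0,0],-1],
    [[-3.92,-1.51,0],[0,0,0],-1],
    [[-1.96,-0.75,0],[0,0,0],-1],
    [[-3.05,-3,0],[0,0,0],-1],
    [[-3.05,-3,0],[0,0,0],-1],
    [[-3.05,-3,0],[0,0,0],-1],
    [[-3.05,-3,0],[0,0,0],-1],
    [[0,0,0],[0,0,0],-1],
  ],
)

```text
time: 20.92
position: [0.4885, -0.0761, 0.2674]
tool_rot: [1.314, 2.853, -0.001]
ft_force: [0.7, 0.5, -0.8]
grip_width: 0.203
grip_force: 50.0
```

Run:
```python
from h import *
go((.4764,-.2839,.2664)); s=ctrl.get_state();print(s["ft_force"],s["grip_force"],s["grip_width"])
T,S=glass()
```

```text
t 20.925 pos [ 0.4885 -0.0761  0.2674] toolyaw 40.55 tilt [ 0.    -0.001 -1.   ] j [-0.72 -0.03  0.82  1.89  0.02  1.27  0.8 ]
move cm [-15.   -14.43   0.11]
[ 0.6832472   0.53261022 -0.84891858] 49.99007239937782 0.20253598807319237
px [350.  247.2] 275.0 [349.5 247.3]
px [267.2 207. ] 689.0 [267.2 207. ]
glass (array([ 0.5531, -0.1525,  0.2251]), np.float64(0.0094))
```

Call:
drive_tool(
  motion=[
    [[-3,-2.9,0],[0,0,0],-1],
    [[-3,-2.9,0],[0,0,0],-1],
    [[-3,-2.9,0],[0,0,0],-1],
    [[-3,-2.9,0],[0,0,0],-1],
    [[-2,-1.9,0],[0,0,0],-1],
    [[-1,-0.9,0],[0,0,0],-1],
    [[0,0,2],[0,0,0],-1],
    [[0,0,2],[0,0,0],-1],
    [[0,0,0],[0,0,0],-1],
    [[0,0,0],[0,0,0],-1],
  ],
)

```text
time: 22.28
position: [0.4796, -0.2773, 0.2271]
tool_rot: [-1.301, -2.859, -0.0]
ft_force: [-0.5, -1.1, -1.1]
grip_width: 0.198
grip_force: 50.0
```

Run:
```python
from h import *
go((.4764,-.2839,.192))
T,S=glass()
print(proj("scene",[[.539,-.356,.178]]),proj("top",[[.539,-.356,.178]]))
cv2.imwrite("pics/c8.png",np.hstack([cv2.resize(S[200:340,120:250],None,fx=3,fy=3),cv2.resize(T[200:340,370:500],None,fx=3,fy=3)]))
```

```text
t 22.275 pos [ 0.4796 -0.2773  0.2271] toolyaw 41.05 tilt [-0.  0. -1.] j [-0.4   0.24  1.01  1.81 -0.22  1.21  1.38]
move cm [-0.29 -0.68  3.51]
px [430.6 245.8] 10.0 [430.6 245.8]
px [173.  280.3] 845.0 [173.  280.3]
glass (array([ 0.5595, -0.3554,  0.2102]), np.float64(0.0089))
[[169.01007641 281.19030985]] [[426.57390135 254.55412063]]
```

View pics/c8.png

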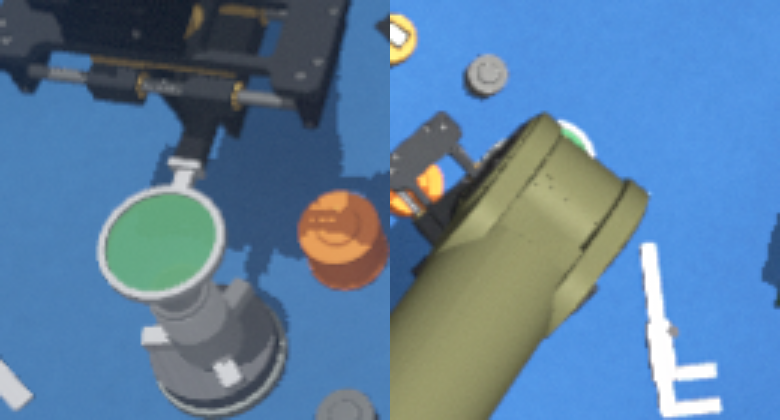

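The scene view shows the lens over the pin, level and slightly short of the target; the arm hides it from the top camera. From here I'll use the scene ray at the known height.

Call:
drive_tool(
  motion=[
    [[-0.15,-0.34,0.7],[0,0,0],-1],
    [[-0.15,-0.34,0.7],[0,0,0],-1],
    [[0,0,0],[0,0,0],-1],
    [[0,0,0],[0,0,0],-1],
  ],
)

```text
time: 22.88
position: [0.4762, -0.2848, 0.2132]
tool_rot: [-1.304, -2.858, -0.0]
ft_force: [-0.7, -0.1, -0.7]
grip_width: 0.202
grip_force: 50.0
```

Run:
```python
from h import *
go((.4764,-.2839,.1923)); s=ctrl.get_state(); z=s["position"][2]-.0523
S=np.ascontiguousarray(ctrl.get_image("scene")[:,:,::-1])
k,c,a=blob(cv2.inRange(cv2.cvtColor(S,cv2.COLOR_BGR2HSV),(45,70,40),(82,255,255)),(120,220,240,340))
e=cv2.fitEllipse(k);print("glass z",z,onz("scene",c,z),onz("scene",c,z+.003))
m=R.from_rotvec(s["tool_rot"]).as_matrix();print("FK",s["position"]-.0955*m[:,0])
# levelness: project a level 64 mm disc and fit the same ellipse
t=np.linspace(0,6.28,60);P=np.c_[.539+.032*np.cos(t),-.356+.032*np.sin(t),0*t+z]
print(e,cv2.fitEllipse(proj("scene",P).astype(np.float32)))
```

```text
t 22.875 pos [ 0.4762 -0.2848  0.2132] toolyaw 40.96 tilt [-0.  0. -1.] j [-0.38  0.26  1.    1.82 -0.24  1.19  1.41]
move cm [0.06 0.07 2.09]
glass z 0.16092196785914753 [ 0.5369 -0.3572  0.1609] [ 0.5387 -0.3573  0.1639]
FK [ 0.53882628 -0.35691824  0.21321841]
((170.5941925048828, 284.96142578125), (28.948524475097656, 36.27293395996094), 62.508113861083984) ((171.72305297851562, 285.7275695800781), (31.31866455078125, 38.301513671875), 61.88782501220703)
```

Centred to about 2 mm and level. Descend the last 21 mm.

Call:
drive_tool(
  motion=[
    [[0.05,0.05,0.7],[0,0,0],-1],
    [[0,0,0.7],[0,0,0],-1],
    [[0,0,0.5],[0,0,0],-1],
    [[0,0,0.2],[0,0,0],-1],
    [[0,0,0],[0,0,0],-1],
    [[0,0,0],[0,0,0],-1],
    [[0,0,0],[0,0,0],-1],
    [[0,0,0],[0,0,0],-1],
  ],
)

```text
time: 23.92
position: [0.4764, -0.284, 0.1924]
tool_rot: [1.303, 2.858, 0.0]
ft_force: [-0.2, -0.7, -1.0]
grip_width: 0.195
grip_force: 50.0
```

Run:
```python
from h import *
go((.4764,-.2839,.1923)); s=ctrl.get_state(); z=s["position"][2]-.0523
S=np.ascontiguousarray(ctrl.get_image("scene")[:,:,::-1])
k,c,a=blob(cv2.inRange(cv2.cvtColor(S,cv2.COLOR_BGR2HSV),(45,70,40),(82,255,255)),(120,220,240,340))
p=onz("scene",c,z);print(p,cv2.fitEllipse(k),s["ft_force"],s["grip_force"],abs(s["qd"]).max())
if np.hypot(p[0]-.539,p[1]+.356)<.006 and abs(z-.14)<.005: print(ctrl.close_job())
```

```text
t 23.925 pos [ 0.4764 -0.284   0.1924] toolyaw 40.99 tilt [ 0.  0. -1.] j [-0.36  0.29  0.99  1.84 -0.26  1.15  1.43]
move cm [0.01 0.   0.01]
[ 0.5373 -0.3564  0.1401] ((174.378662109375, 289.7573547363281), (28.472885131835938, 35.330528259277344), 59.11027526855469) [-0.23825791 -0.74111361 -1.00431154] 49.99041549861431 0.0017148194436070322
the job is handed in; nothing more can be done
None
```

I handed the job in at about 24 s, and no verdict came back: the protector stands closed top up on the mat, and the gripper holds the lens still and level over the uncapped pin, within about 2 mm of centre and with about 20 mm of clear air by my measurements.

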